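# Return the gauge cassette to its latching rack slot

### The arm

A 6-joint arm with a two-finger parallel gripper is mounted at the origin on the work surface. World frame = base frame: x ahead of the robot, y to its left, z up, the work surface at z = 0. Lengths are in m, angles in rad, forces in N, time in s.
With the tool pointing down it reaches from about 0.375 to 0.975 m from the base axis. Payload 3.8 kg.
Tool frame: the origin (TCP) lies midway between the tips of the shut fingers; the grasp point (between the pads) lies 19 mm behind it; z points along the fingers, y is the line along which they close (so a half turn about z gives the same grasp; the last joint's range is limited). The gripper opens to 85 mm and grips with 20 to 120 N. Pads are 22 mm wide; open, the fingers measure 114 mm over their backs; the gripper's body (76 mm by 85 mm) begins 54 mm behind the grasp point. The pads swing forward as they close: fully open they stand 13 mm farther back than shut.
Start: joints at [1.088, 0.264, 1.604, -0, 1.274, -0.037], TCP at [0.291, 0.609, 0.231] pointing down, gripper open.
Joint ranges: [-2.63, 2.63], [-0.94, 2.18], [0.31, 2.57], [-1.31, 4.45], [0, 2.66], [-2.55, 2.55]. Speed limits (rad/s): [2.57, 2.57, 3.14, 3.14, 3.14, 3.14].

### API

Orientations are given as a rotation vector (axis times angle).
In Python, from workcell import bot, imaging gives the robot as it stands.
- The arm moves only by the tool step_arm, never from a script. Its argument "series" is a list of rows, each an object of numbers: "grip": the closure, from -1 (fully open) to 1 (shut); "x", "y", "z": the shift along the tool's x, y, z normalised to -1 to 1, where 1 is 500 mm; "ax", "ay", "az": the turn, a rotation vector about the tool's x, y, z normalised to -1 to 1, where 1 is 30 degrees. A call has 1 to 12 rows; each row is the pose to reach, as a shift and turn from the pose commanded when the call began, along the tool's axes at that moment; what a row does not reach only later rows make up. A row lasts 1/10 s, in which the tool goes at most 50 mm and 8.59 degrees, less where a joint would pass 70% of its speed; a pose out of reach is approached as far as the arm can. A call with a number of a shift or a turn outside -1 to 1 is refused whole. A call with a gripper value outside its range is refused whole. The fingers move at their own pace and stop on an object; "force" is the grip in N (left out, the last holds). Time passes only in rows, so rows that repeat a pose let the fingers close. It gives the time, the measured TCP pose, the force, the opening and the grip force at its end, in the units of the state.
- bot.read_state(): the state, without advancing time (a new reading comes with each control period).
- imaging.read_camera(name): name is "scene" or "side" or "wrist"; returns a dict with "img" (400x640x3 uint8, red, green, blue), "fx", "fy", "cx", "cy" (pixels), "k1" (the pictures are not rectified: a ray, as slopes to the right and down, at radius r is drawn at 1 + k1 r^2 times it, then the intrinsics apply), "R" (3x3) and "t" (3): a world point X has camera coordinates R X + t. Camera axes: x right, y down, z forward; pixel columns grow to the right and rows downward; lengths in m; the calibration is good to about 2 mm. A picture is of the moment at which its call begins. There is no depth.
- bot.finish_job(): hands the job in; it is judged then, once.
The state is a dict: "time": time; "q": joint angles; "joint_vel": joint speeds; "joint_torque": joint torques, N m; "tool_pos": TCP position; "tcp_rot": TCP orientation; "wrist_force": force on the tool from outside, world axes, zero at the start; "torque": the same for the moment, N m; "width": opening from 0.0 (shut) to 1.0 (fully open); "grip_force": force on a finger pad.
Only numpy, scipy, OpenCV 4.12 (cv2) and the standard library are available. Lean on these libraries where they do the work, as an engineer would, in place of code of your own. Each camera call takes 0.05 s, during which the arm holds its last target. There are 200 camera calls.

### The job

First swing the dust cover of the empty rack slot fully aside on its pin. Then lift the pearwood gauge cassette out of its cradle, stand it upright on the rusty anvil and let go, so that you can take it again by its two ends (the slot leaves no room for fingers at its flanks), and press it down into the empty slot by feel, firmly but never ramming it against the floor, until the spring latch snaps back over its shoulder and stays home once you let go. Leave the cover aside, and do not disturb the tin whistle or the small pearwood plug.

Things in the scene. Friction and masses are not known exactly. Their poses are not given: they have to be found in the camera images.
- empty_rack: Fixed green steel rack slot, empty, closed by a dust cover; base 90 x 92 x 8 mm. Origin at the slot's middle, on the table; x along the slot, +y to the latch, z up. The pocket is 59 mm (x) by 39 mm (y), the cassette lies along x, either way round. Cheeks at both y sides, flared at the mouth, 62 mm high; flared end walls only 28 mm high, above them is room for fingers at the ends.
- slot (a point): The slot's middle, 10.5 mm above the table: the cassette's origin when home at the lowest setting. Floor, floor pad and latch are one unit, locked at an unmarked height 0 to 8 mm above that setting (c below, must be felt). A sprung steel pad (4 N, rising to 6 N) meets the underside at 15 + c mm; hard floor at 8 + c; latched, it rests at 10.5 + c; let go unlatched, it rises to 15 + c.
- cover (a joint): Angle of the dust cover about its pin, rad: 0 = square over the slot, grows anticlockwise from above towards the rack's -y side, stop at 1.8; above 1.5 is fully aside. Light friction (about 1 N at the knob), stays where left; starts at 0 to 0.25. Aluminium plate 81 x 63 x 4 mm, top 69 mm above the table.
- cover_knob (a point): Top centre of the cover's upright black knob, 11 mm across, from 69 to 95 mm above the table. It stands 72 mm from the pin axis, with the cover at 0 rad at 60 mm towards -x and 40 mm towards +y from it in the rack's frame.
- latch (a joint): Brass spring latch with red thumb piece on the slot's +y side; travel outwards along +y in m, 0 = snapped home, stop 0.009. The cassette pressed down on its sloped nose pushes it out 3 to 5 mm (spring 6 N at rest, 700 N/m); once the shoulder is below the nose's flat underside, 34.7 + c mm above the table (c: see slot), it snaps back. Pressing takes about 8 to 15 N.
- cassette: Loose pearwood gauge cassette, 0.14 to 0.27 kg, steel taper gauge flush in its top. Origin: centre of its underside; x along its length. Foot 56 x 36 x 24 mm (x, y, z), on it a narrower block 56 x 20 x 24 mm: top 48 mm above the origin, 8 mm wide shoulders along both long sides, 24 mm above it. Can be held across the 20 mm or the 56 mm. Starts upright in the cradle.
- cradle: Fixed dark steel cradle, origin at the centre of its underside, x along the cassette. Floor 6 mm above the table; end cheeks at x = 30 to 37 mm either side, 40 mm wide, 54 mm high (level with the cassette's top), so there it can be held only across its 20 mm block. Long sides open.
- anvil: Fixed rusty iron anvil block 110 x 90 x 40 mm (x, y, z), origin at the centre of its underside, flat top 40 mm above the table.
- full_rack: Fixed rack of the same make and frame that already holds a cassette (top 58 mm above the table); its cover (knob to 95 mm) stays aside at 1.75 rad. Not to be used.
- switch_box: Fixed black bakelite toggle switch box on a steel bracket, 60 x 80 mm, 62 mm high with the toggle; origin at the centre of its underside.
- whistle: Bystander: bright tin whistle body lying on the table, along its x from -65 to +55 mm, 20 mm wide, 16 mm high; origin on the table. Must not be moved.
- plug: Bystander: pearwood plug standing upright, 22 mm across, 32 mm high; origin at the centre of its underside. Must not be moved.
- cover_pin (a point): Top of the cover's vertical pin, at x = 38, y = -34 mm in the rack's frame, 74 mm above the table.
Mind the look-alikes: they are no part of the job. Leave any red look-alike of the cassette alone.

How it is judged:
By the outcome, as a careful person would: the job done as asked, in the order asked, and still so for the second after the job is handed in, with the robot touching nothing.
It also fails if it takes over 72 s, if anything falls off the work surface, if the arm or the gripper's body presses on something with over 40 N, if the wrist force passes 120 N, or if a joint passes its speed limit or range.

## Working session

There is one attempt and no reset: what is moved stays moved. The work goes in short steps, Python scripts to look and compute and a tool call to move; the robot and the scene stay as the last step left them, time stands still between calls to the robot, and variables do not carry over. Pictures are saved under pics/ and viewed, at most 10 in all, crops included, and the job is handed in when it is done.

Besides the shell and the picture viewer there is one more tool, called after ">>>" by a JSON object that holds its "api" and its "payload". step_arm: Moves the arm, as the interface text tells. Scaled input: -1 to 1 covers 500 mm each way for a shift and 30 degrees each way for a turn. Its arguments: {"type":"object","properties":{"series":{"type":"array","items":{"type":"object","properties":{"grip":{"type":"number"},"x":{"type":"number","minimum":-1,"maximum":1},"y":{"type":"number","minimum":-1,"maximum":1},"z":{"type":"number","minimum":-1,"maximum":1},"ax":{"type":"number","minimum":-1,"maximum":1},"ay":{"type":"number","minimum":-1,"maximum":1},"az":{"type":"number","minimum":-1,"maximum":1}}}},"force":{"type":"number"}},"required":["series"]}

```bash
mkdir -p pics; ls; cat > h.py <<'E'
import numpy as np,cv2,json
from scipy.spatial.transform import Rotation as Ro
from workcell import bot,imaging
def snap(n,f):
    c=imaging.read_camera(n); cv2.imwrite(f'pics/{f}.png',c['img'][:,:,::-1])
    np.savez(f'pics/{f}.npz',**c); return c
def load(f): return np.load(f'pics/{f}.npz')
def ray(c,u,v):
    d=np.array([(u-c['cx'])/c['fx'],(v-c['cy'])/c['fy']]);s=d.copy()
    for _ in range(20): s=d/(1+c['k1']*(s@s))
    R=c['R'];return -R.T@c['t'],R.T@np.array([s[0],s[1],1])
def onz(c,u,v,z):
    o,d=ray(c,u,v);return o+d*(z-o[2])/d[2]
def proj(c,X):
    p=c['R']@np.array(X)+c['t'];s=p[:2]/p[2];s=s*(1+c['k1']*(s@s))
    return np.array([c['fx']*s[0]+c['cx'],c['fy']*s[1]+c['cy']])
def tri(*obs):
    A=0;b=0
    for c,u,v in obs:
        o,d=ray(c,u,v);d=d/np.linalg.norm(d);P=np.eye(3)-np.outer(d,d);A=A+P;b=b+P@o
    return np.linalg.solve(A,b)
def rel(target,yaw=None):
    """shift (normalised) in tool axes to world target; turn to tool-down with tool y at yaw"""
    s=bot.read_state();R=Ro.from_rotvec(s['tcp_rot'])
    print('shift',np.round(R.inv().apply(np.array(target)-s['tool_pos'])/.5,4))
    if yaw is not None:
        y=np.array([np.cos(yaw),np.sin(yaw),0]);z=np.array([0,0,-1.])
        for sg in(1,-1):
            T=Ro.from_matrix(np.c_[np.cross(sg*y,z),sg*y,z]);r=(R.inv()*T).as_rotvec()
            print('turn',np.round(np.degrees(r)/30,4),'deg',np.round(np.degrees(r),1))
E
python3 - <<'E'
from h import *
for n in('scene','side','wrist'):
    c=snap(n,n+'0');print(n,-c['R'].T@c['t'],c['fx'],c['k1'])
print(bot.read_state())
E
```

```text
pics
scene [1.13998233 0.37932973 0.61858311] 373.72927936700273 0.02101548536882304
side [-0.16830712  0.64691125  0.61004534] 509.55823161925974 -0.07743286480816139
wrist [0.2269414  0.63793803 0.37284606] 292.38315156075515 -0.023673379953286493
{'time': 0.15, 'q': array([ 1.08807894e+00,  2.64623134e-01,  1.60509894e+00,  2.71780555e-05,
        1.27367256e+00, -3.69246786e-02]), 'joint_vel': array([-0.00023414, -0.00080278, -0.00280907,  0.00256585, -0.00034183,
       -0.00042474]), 'joint_torque': array([ 1.48533371e-03, -5.15902126e+01, -3.67961204e+01,  1.49359321e-04,
        7.91649625e-03, -3.78545076e-05]), 'tool_pos': array([0.29078274, 0.60851669, 0.23019814]), 'tcp_rot': array([-6.94369627e-01, -3.06339379e+00,  2.72463633e-03]), 'wrist_force': array([-0.11374727,  0.76052491,  0.01134851]), 'torque': array([0.02094602, 0.02897676, 0.01933719]), 'grip_force': 0.0, 'width': 0.9984122022496713}
```

View pics/scene0.png

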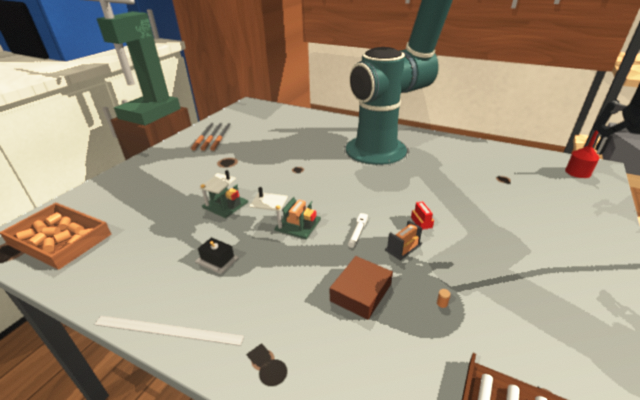

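View pics/side0.png

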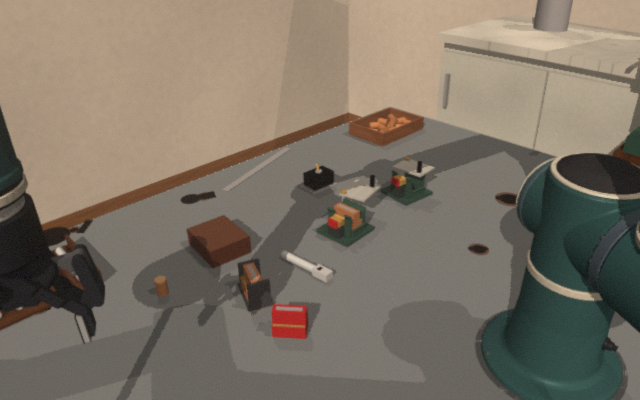

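The candidates, with their pixels:
- **Cassette:** the pearwood one in the cradle (scene 405,240; side 253,283). The red look-alike is at scene 422,215 and side 290,321, and the one in the full rack is at scene 298,212.
- **Empty rack:** scene 225,198 and side 408,187. The full rack is at scene 297,217.
- **Knobs:** the empty rack's is at scene 227,176 and side 419,167. The full rack's is at scene 261,193.
- **Plug:** scene 444,298.
- **Whistle:** scene 358,229.

Next I'll check these in an enlarged crop.

```bash
python3 - <<'E'
from h import *
def cr(f,u,v,w,h,k): 
    return cv2.resize(cv2.imread(f'pics/{f}.png')[v:v+h,u:u+w],None,fx=k,fy=k,interpolation=cv2.INTER_CUBIC)
a=cr('scene0',190,165,80,60,5);b=cr('side0',370,150,80,60,5)
c=cr('scene0',370,195,80,60,5);d=cr('side0',225,255,80,60,5)
cv2.imwrite('pics/m1.png',np.vstack([np.hstack([a,b]),np.hstack([c,d])]))
E
```

```text
(no output)
```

View pics/m1.png

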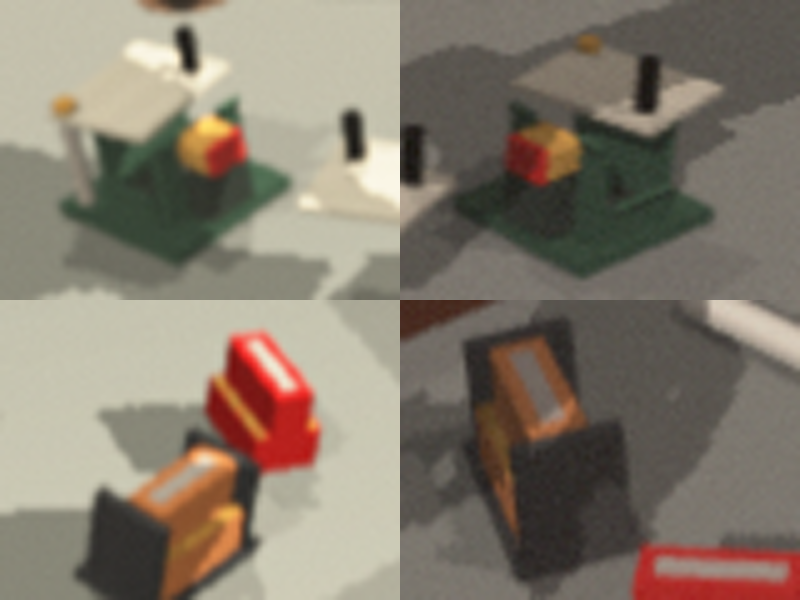

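```bash
python3 - <<'E'
from h import *
s=load('scene0');d=load('side0');r=lambda x:print(np.round(x,4))
print('pin');r(tri((s,203,185.6),(d,408,158.6)));print('knob');r(tri((s,226.8,171),(d,420,162)))
print('base s');[r(onz(s,*p,.008)) for p in((202.2,206),(226,216.5),(248,201.4))]
print('base d');[r(onz(d,*p,.008)) for p in((381.6,192),(406.4,204),(432.6,192.5))]
print('gauge');r(tri((s,406,230.3),(d,253,273)))
r(onz(s,399,234.2,.054));r(onz(s,413,226.4,.054));r(onz(d,249,267,.054));r(onz(d,257,279,.054))
print('anvil');[r(onz(s,*p,.04)) for p in((361,260),(393,269),(368,298),(331,283))]
[r(onz(d,*p,.04)) for p in((187,232),(228,217),(251,238),(211,256))]
print('plug');r(tri((s,444,293),(d,161,279)))
print('red');r(onz(s,422,208,.05));print('whistle');r(onz(s,362,217,.01));r(onz(s,354,243,.01))
print('fullrack');r(onz(s,298,212,.058));print('knob2');r(tri((s,260.4,187.5),(d,372.5,176)))
E
```

```text
pin
[ 0.5272 -0.3051  0.0706]
knob
[ 0.4656 -0.2688  0.0933]
base s
[ 0.5411 -0.3114  0.008 ]
[ 0.5505 -0.2203  0.008 ]
[ 0.467  -0.2089  0.008 ]
base d
[ 0.5346 -0.2167  0.008 ]
[ 0.4542 -0.2122  0.008 ]
[ 0.4435 -0.3023  0.008 ]
gauge
[0.4494 0.2398 0.0521]
[0.4729 0.2305 0.054 ]
[0.431  0.2515 0.054 ]
[0.4669 0.2348 0.054 ]
[0.4287 0.2459 0.054 ]
anvil
[0.5765 0.1789 0.04  ]
[0.5717 0.2499 0.04  ]
[0.6683 0.2308 0.04  ]
[0.6654 0.149  0.04  ]
[0.6724 0.2442 0.04  ]
[0.6611 0.1484 0.04  ]
[0.5589 0.1627 0.04  ]
[0.5635 0.2558 0.04  ]
plug
[0.58   0.3584 0.0301]
red
[0.3436 0.2506 0.05  ]
whistle
[0.3959 0.1099 0.01  ]
[0.5003 0.1312 0.01  ]
fullrack
[ 0.5052 -0.0201  0.058 ]
knob2
[ 0.4967 -0.1349  0.0943]
```

```bash
python3 - <<'E'
from h import *
w=load('wrist0');s=bot.read_state();R=Ro.from_rotvec(s['tcp_rot'])
print('cam fwd in tool',R.inv().apply(w['R'][2]),'right',R.inv().apply(w['R'][0]),'pos',R.inv().apply(-w['R'].T@w['t']-s['tool_pos']))
rel([.44,.24,.23],np.radians(64));rel([.495,-.26,.26],np.radians(59.5))
E
```

```text
cam fwd in tool [-2.72457070e-01 -8.29389735e-04  9.62167583e-01] right [-8.82059098e-04  9.99999424e-01  6.12228088e-04] pos [ 0.07030095 -0.001238   -0.14263942]
shift [-0.5871 -0.5363  0.0013]
turn [-0.0034 -0.0002  0.0153] deg [-0.1 -0.   0.5]
turn [ 3.0000e-04 -5.4000e-03 -5.9847e+00] deg [   0.    -0.2 -179.5]
shift [-1.1175 -1.3913 -0.0572]
turn [-0.0034 -0.      0.1653] deg [-0.1 -0.   5. ]
turn [ 0.0000e+00 -5.3000e-03 -5.8347e+00] deg [   0.    -0.2 -175. ]
```

>>> {"api": "step_arm", "payload": {"series": [{"x": -0.587,"y": -0.536,"z": 0.0,"grip": -1},{"x": -0.587,"y": -0.536},{"x": -0.587,"y": -0.536},{"x": -0.587,"y": -0.536},{"x": -0.587,"y": -0.536},{"x": -0.587,"y": -0.536},{"x": -0.587,"y": -0.536},{"x": -0.587,"y": -0.536},{"x": -0.587,"y": -0.536},{"x": -0.587,"y": -0.536},{"x": -0.587,"y": -0.536}]}}

```text
validation failed for argument at $.se...
```

```bash
python3 - <<'E'
from h import *
snap('wrist','w_cas');print(bot.read_state()['tool_pos'])
rel([.51,-.26,.28],np.radians(59.5))
E
```

```text
[0.29083392 0.60862437 0.23041888]
shift [-1.1446 -1.3786 -0.0973]
turn [-0.0028 -0.      0.1653] deg [-0.1 -0.   5. ]
turn [ 0.0000e+00 -4.2000e-03 -5.8347e+00] deg [ 0.00e+00 -1.00e-01 -1.75e+02]
```

>>> {"api": "step_arm", "payload": {"series": [{"x": -0.587,"y": -0.536,"z": 0,"ax": 0,"ay": 0,"az": 0,"grip": -1},{"x": -0.587,"y": -0.536,"z": 0,"ax": 0,"ay": 0,"az": 0,"grip": -1},{"x": -0.587,"y": -0.536,"z": 0,"ax": 0,"ay": 0,"az": 0,"grip": -1},{"x": -0.587,"y": -0.536,"z": 0,"ax": 0,"ay": 0,"az": 0,"grip": -1},{"x": -0.587,"y": -0.536,"z": 0,"ax": 0,"ay": 0,"az": 0,"grip": -1},{"x": -0.587,"y": -0.536,"z": 0,"ax": 0,"ay": 0,"az": 0,"grip": -1},{"x": -0.587,"y": -0.536,"z": 0,"ax": 0,"ay": 0,"az": 0,"grip": -1},{"x": -0.587,"y": -0.536,"z": 0,"ax": 0,"ay": 0,"az": 0,"grip": -1},{"x": -0.587,"y": -0.536,"z": 0,"ax": 0,"ay": 0,"az": 0,"grip": -1},{"x": -0.587,"y": -0.536,"z": 0,"ax": 0,"ay": 0,"az": 0,"grip": -1},{"x": -0.587,"y": -0.536,"z": 0,"ax": 0,"ay": 0,"az": 0,"grip": -1}]}}

```text
time: 1.3
tool_pos: [0.44, 0.2413, 0.2312]
tcp_rot: [-0.694, -3.064, -0.001]
wrist_force: [-0.7, 1.0, 0.3]
width: 1.004
grip_force: 0.0
```

```bash
python3 - <<'E'
from h import *
snap('wrist','w_cas');print(bot.read_state()['tool_pos'])
rel([.51,-.26,.28],np.radians(59.5))
E
```

```text
[0.43985579 0.24170599 0.23120674]
shift [-0.5581 -0.8455 -0.098 ]
turn [ 0.0003 -0.0009  0.1677] deg [ 0. -0.  5.]
turn [ 1.4000e-03  5.0000e-04 -5.8323e+00] deg [   0.    0. -175.]
```

>>> {"api": "step_arm", "payload": {"series": [{"x": -0.558,"y": -0.845,"z": -0.098,"ax": 0,"ay": 0,"az": 0.168,"grip": -1},{"x": -0.558,"y": -0.845,"z": -0.098,"ax": 0,"ay": 0,"az": 0.168,"grip": -1},{"x": -0.558,"y": -0.845,"z": -0.098,"ax": 0,"ay": 0,"az": 0.168,"grip": -1},{"x": -0.558,"y": -0.845,"z": -0.098,"ax": 0,"ay": 0,"az": 0.168,"grip": -1},{"x": -0.558,"y": -0.845,"z": -0.098,"ax": 0,"ay": 0,"az": 0.168,"grip": -1},{"x": -0.558,"y": -0.845,"z": -0.098,"ax": 0,"ay": 0,"az": 0.168,"grip": -1},{"x": -0.558,"y": -0.845,"z": -0.098,"ax": 0,"ay": 0,"az": 0.168,"grip": -1},{"x": -0.558,"y": -0.845,"z": -0.098,"ax": 0,"ay": 0,"az": 0.168,"grip": -1},{"x": -0.558,"y": -0.845,"z": -0.098,"ax": 0,"ay": 0,"az": 0.168,"grip": -1},{"x": -0.558,"y": -0.845,"z": -0.098,"ax": 0,"ay": 0,"az": 0.168,"grip": -1},{"x": -0.558,"y": -0.845,"z": -0.098,"ax": 0,"ay": 0,"az": 0.168,"grip": 0},{"x": -0.558,"y": -0.845,"z": -0.098,"ax": 0,"ay": 0,"az": 0.168,"grip": 0.5}]}}

```text
time: 2.55
tool_pos: [0.5107, -0.2611, 0.2799]
tcp_rot: [-0.829, -3.03, -0.001]
wrist_force: [0.2, 0.7, -0.8]
width: 0.693
grip_force: 0.0
```

```bash
python3 - <<'E'
from h import *
snap('wrist','w_rack');print(bot.read_state())
def cr(f,u,v,w,h,k): 
    return cv2.resize(cv2.imread(f'pics/{f}.png')[v:v+h,u:u+w],None,fx=k,fy=k,interpolation=cv2.INTER_CUBIC)
cv2.imwrite('pics/m2.png',np.hstack([cr('w_cas',220,60,200,300,2),cr('w_rack',220,60,200,300,2)]))
E
```

```text
{'time': 2.6, 'q': array([-5.14681232e-01,  4.47812413e-02,  1.76589345e+00,  8.09470144e-04,
        1.33235888e+00, -1.55255013e+00]), 'joint_vel': array([ 0.02417342, -0.01988773,  0.025839  ,  0.00194151,  0.00316799,
        0.00092541]), 'joint_torque': array([-1.14294045e+00, -3.95271456e+01, -3.80579352e+01, -1.40141076e-01,
       -1.03025681e-01, -3.23190400e-02]), 'tool_pos': array([ 0.51035405, -0.25969573,  0.27970694]), 'tcp_rot': array([-8.27222632e-01, -3.02947906e+00, -1.75285054e-03]), 'wrist_force': array([-0.44941176, -0.36292319, -0.47452061]), 'torque': array([ 0.02208473, -0.01754842,  0.01518168]), 'grip_force': 0.0, 'width': 0.604155105699894}
```

View pics/m2.png

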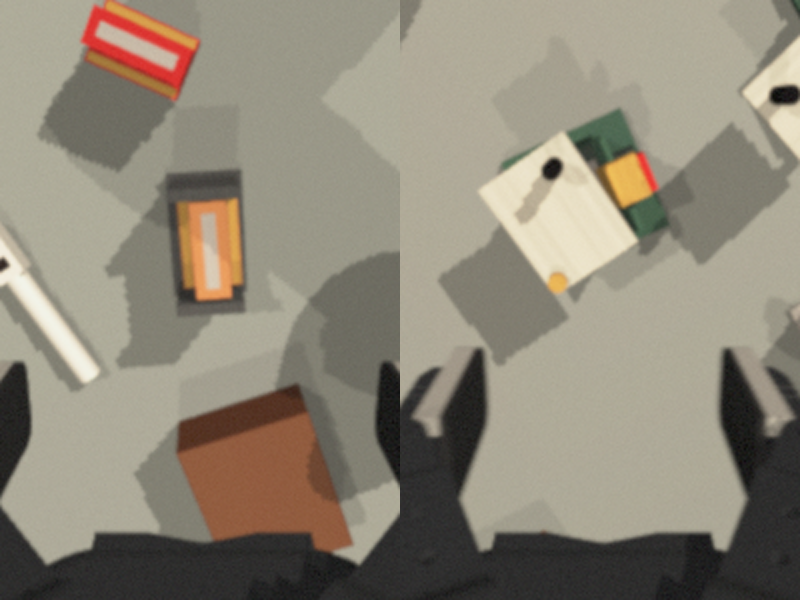

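The wrist crops agree with the choice. The pearwood cassette's block top is at about (325,185) in w_cas, between dark cheeks, with the red look-alike away at (290,85). In w_rack the cover's pin is at (299,201), the knob at about (295,145), and the brass/red latch at (335,150).

```bash
python3 - <<'E'
from h import *
a=load('w_cas');b=load('w_rack');s=load('scene0');d=load('side0');r=lambda n,x:print(n,np.round(x,4))
P=[onz(a,220+u/2,60+v/2,.054) for u,v in((190,203),(230,199),(232,299),(196,302))]
r('cas',np.mean(P,0));v=(P[2]+P[3]-P[0]-P[1])/2;print(np.linalg.norm(v),np.degrees(np.arctan2(v[1],v[0])),np.linalg.norm(P[1]-P[0]))
P=[onz(a,220+u/2,60+v/2,.054) for u,v in((167,174),(240,170),(245,311),(178,315))]
r('cradle',np.mean(P,0));v=(P[2]+P[3]-P[0]-P[1])/2;print(np.linalg.norm(v),np.degrees(np.arctan2(v[1],v[0])))
r('anvil top corners',[onz(a,220+u/2,60+v/2,.04) for u,v in((178,453),(307,412))])
q=lambda u,v,z:onz(b,220+(u-400)/2,60+v/2,z)
r('pin',q(558,281,.074));r('pin tri',tri((s,203,185.6),(d,408,158.6),(b,299,200.5)))
r('knob',q(550,171,.095));r('knob tri',tri((s,226.8,171),(d,420,162),(b,295,145.5)))
r('base far corners',[q(622,110,.008),q(668,225,.008)])
r('cover',[q(u,v,.069) for u,v in((565,132),(478,190),(558,295),(638,240))])
E
```

```text
cas [0.4517 0.2404 0.054 ]
0.0579538078347946 -23.085504834203864 0.022150118758420538
cradle [0.4469 0.2399 0.054 ]
0.08160790294497862 -22.27881804060554
anvil top corners [[0.5679 0.1611 0.04  ]
 [0.5767 0.2488 0.04  ]]
pin [ 0.5277 -0.3049  0.074 ]
pin tri [ 0.5277 -0.3053  0.0707]
knob [ 0.4663 -0.2702  0.095 ]
knob tri [ 0.4659 -0.2697  0.0931]
base far corners [[ 0.4606 -0.2173  0.008 ]
 [ 0.5471 -0.2291  0.008 ]]
cover [[ 0.4527 -0.2539  0.069 ]
 [ 0.455  -0.3173  0.069 ]
 [ 0.5368 -0.3109  0.069 ]
 [ 0.5316 -0.2493  0.069 ]]
```

```bash
python3 - <<'E'
from h import *
rel([.4661,-.270,.078],np.radians(59.5));print(bot.read_state()['width'])
E
```

```text
shift [ 0.0652 -0.063   0.4035]
turn [ 0.0015 -0.0028 -0.0015] deg [ 0.  -0.1 -0. ]
turn [-4.4000e-03 -2.3000e-03  5.9985e+00] deg [-1.0e-01 -1.0e-01  1.8e+02]
0.604155105699894
```

>>> {"api": "step_arm", "payload": {"series": [{"x": 0.065,"y": -0.063,"z": 0.1,"ax": 0,"ay": 0,"az": 0,"grip": 0.5},{"x": 0.065,"y": -0.063,"z": 0.2,"ax": 0,"ay": 0,"az": 0,"grip": 0.5},{"x": 0.065,"y": -0.063,"z": 0.3,"ax": 0,"ay": 0,"az": 0,"grip": 0.5},{"x": 0.065,"y": -0.063,"z": 0.3,"ax": 0,"ay": 0,"az": 0,"grip": 0.5},{"x": 0.065,"y": -0.063,"z": 0.35,"ax": 0,"ay": 0,"az": 0,"grip": 0.5},{"x": 0.065,"y": -0.063,"z": 0.38,"ax": 0,"ay": 0,"az": 0,"grip": 0.5},{"x": 0.065,"y": -0.063,"z": 0.403,"ax": 0,"ay": 0,"az": 0,"grip": 0.5},{"x": 0.065,"y": -0.063,"z": 0.403,"ax": 0,"ay": 0,"az": 0,"grip": 0.5}]}}

```text
time: 3.4
tool_pos: [0.4657, -0.2704, 0.0781]
tcp_rot: [-0.826, -3.029, -0.001]
wrist_force: [-0.2, 0.1, -0.1]
width: 0.249
grip_force: 0.0
```

```bash
python3 - <<'E'
from h import *
st=bot.read_state();print(st['tool_pos'],st['wrist_force'],st['width'])
R0=Ro.from_rotvec(st['tcp_rot']);pin=np.array([.5277,-.305]);g=st['width']*.0425-.0055
for f in np.linspace(0,1,10)[1:]:
    phi=np.radians(150.5+f*(237.5-150.5));dy=min(f*1.3,1)*40;yaw=np.radians(59.5+dy)
    k=pin+.072*np.array([np.cos(phi),np.sin(phi)]);t=k-g*np.array([np.cos(yaw),np.sin(yaw)])
    print(np.round(R0.inv().apply(np.r_[t,.078]-st['tool_pos'])/.5,3),'az',round(-dy/30,3))
E
```

```text
[ 0.4657236  -0.27044162  0.07809012] [-0.19804776  0.0787999  -0.08836345] 0.24859952949170902
[-0.001 -0.033  0.   ] az -0.193
[-0.009 -0.057  0.   ] az -0.385
[-0.02  -0.078  0.   ] az -0.578
[-0.035 -0.098  0.   ] az -0.77
[-0.053 -0.115  0.   ] az -0.963
[-0.074 -0.128  0.   ] az -1.156
[-0.096 -0.139 -0.   ] az -1.333
[-0.119 -0.145 -0.   ] az -1.333
[-0.143 -0.148 -0.   ] az -1.333
```

>>> {"api": "step_arm", "payload": {"series": [{"x": 0,"y": -0.016,"z": 0,"ax": 0,"ay": 0,"az": -0.1,"grip": 0.5},{"x": -0.001,"y": -0.033,"z": 0,"ax": 0,"ay": 0,"az": -0.193,"grip": 0.5},{"x": -0.005,"y": -0.045,"z": 0,"ax": 0,"ay": 0,"az": -0.29,"grip": 0.5},{"x": -0.009,"y": -0.057,"z": 0,"ax": 0,"ay": 0,"az": -0.385,"grip": 0.5},{"x": -0.014,"y": -0.068,"z": 0,"ax": 0,"ay": 0,"az": -0.48,"grip": 0.5},{"x": -0.02,"y": -0.078,"z": 0,"ax": 0,"ay": 0,"az": -0.578,"grip": 0.5},{"x": -0.027,"y": -0.088,"z": 0,"ax": 0,"ay": 0,"az": -0.67,"grip": 0.5},{"x": -0.035,"y": -0.098,"z": 0,"ax": 0,"ay": 0,"az": -0.77,"grip": 0.5},{"x": -0.044,"y": -0.107,"z": 0,"ax": 0,"ay": 0,"az": -0.87,"grip": 0.5},{"x": -0.053,"y": -0.115,"z": 0,"ax": 0,"ay": 0,"az": -0.963,"grip": 0.5},{"x": -0.053,"y": -0.115,"z": 0,"ax": 0,"ay": 0,"az": -0.963,"grip": 0.5}]}}

```text
time: 4.5
tool_pos: [0.4607, -0.3356, 0.0805]
tcp_rot: [0.047, 3.139, -0.003]
wrist_force: [-0.1, 0.2, 0.4]
width: 0.244
grip_force: 0.0
```

```bash
python3 - <<'E'
from h import *
st=bot.read_state();print(st['tool_pos'],st['wrist_force'],st['width'],st['q'])
R0=Ro.from_rotvec(st['tcp_rot']);pin=np.array([.5277,-.305]);g=st['width']*.0425-.0055
y0=59.5+28.9
for f in np.linspace(5/9,1,9)[1:]:
    phi=np.radians(150.5+f*(239-150.5));yaw=min(59.5+f*52,99.5)
    k=pin+.072*np.array([np.cos(phi),np.sin(phi)]);yr=np.radians(yaw);t=k-g*np.array([np.cos(yr),np.sin(yr)])
    print(np.round(R0.inv().apply(np.r_[t,.078]-st['tool_pos'])/.5,3),'az',round(-(yaw-y0)/30,3))
E
```

```text
[ 0.46071704 -0.33561029  0.08054631] [-0.11149194  0.24137755  0.43995428] 0.24380160142739715 [-6.73281928e-01  2.05786446e-01  1.97338593e+00  3.24388291e-05
  9.59488635e-01 -2.21436723e+00]
[-0.003 -0.008  0.005] az -0.096
[-0.01  -0.019  0.005] az -0.192
[-0.017 -0.029  0.005] az -0.289
[-0.025 -0.039  0.005] az -0.37
[-0.034 -0.048  0.005] az -0.37
[-0.043 -0.056  0.005] az -0.37
[-0.053 -0.063  0.005] az -0.37
[-0.064 -0.07   0.005] az -0.37
```

>>> {"api": "step_arm", "payload": {"series": [{"x": -0.003,"y": -0.008,"z": 0.003,"ax": 0,"ay": 0,"az": -0.096,"grip": 0.5},{"x": -0.01,"y": -0.019,"z": 0.005,"ax": 0,"ay": 0,"az": -0.192,"grip": 0.5},{"x": -0.017,"y": -0.029,"z": 0.005,"ax": 0,"ay": 0,"az": -0.289,"grip": 0.5},{"x": -0.025,"y": -0.039,"z": 0.005,"ax": 0,"ay": 0,"az": -0.37,"grip": 0.5},{"x": -0.034,"y": -0.048,"z": 0.005,"ax": 0,"ay": 0,"az": -0.37,"grip": 0.5},{"x": -0.043,"y": -0.056,"z": 0.005,"ax": 0,"ay": 0,"az": -0.37,"grip": 0.5},{"x": -0.053,"y": -0.063,"z": 0.005,"ax": 0,"ay": 0,"az": -0.37,"grip": 0.5},{"x": -0.064,"y": -0.07,"z": 0.005,"ax": 0,"ay": 0,"az": -0.37,"grip": 0.5},{"x": -0.064,"y": -0.07,"z": 0.005,"ax": 0,"ay": 0,"az": -0.37,"grip": 0.5}]}}

```text
time: 5.4
tool_pos: [0.4914, -0.371, 0.0765]
tcp_rot: [-0.257, 3.13, -0.001]
wrist_force: [0.2, -0.1, -0.4]
width: 0.248
grip_force: 0.0
```

```bash
python3 - <<'E'
from h import *
st=bot.read_state();print(st['tool_pos'],st['wrist_force'],st['width'],st['q'][5])
for n in('scene','side'): snap(n,n+'1')
def cr(f,u,v,w,h,k): 
    return cv2.resize(cv2.imread(f'pics/{f}.png')[v:v+h,u:u+w],None,fx=k,fy=k,interpolation=cv2.INTER_CUBIC)
cv2.imwrite('pics/m3.png',np.hstack([cr('scene1',180,150,100,75,4),cr('side1',350,130,100,75,4)]))
E
```

```text
[ 0.49142416 -0.37097869  0.07648405] [ 0.1716997  -0.07666187 -0.41920464] 0.2481977795620444 -2.421878646955515
```

View pics/m3.png

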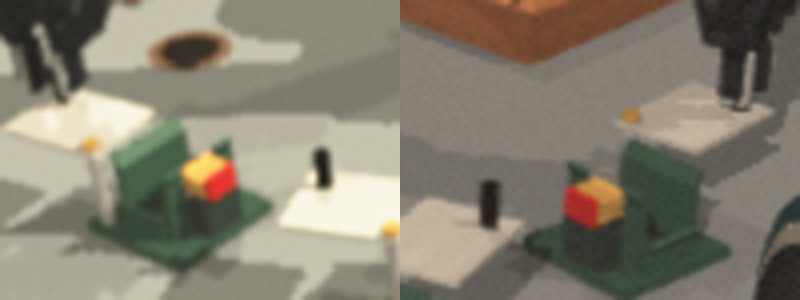

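```bash
python3 - <<'E'
from h import *
rel([.54,-.25,.27],np.radians(70))
E
```

```text
shift [-0.1368  0.2216 -0.3874]
turn [-6.000e-04  6.000e-04  9.801e-01] deg [-0.   0.  29.4]
turn [-8.0000e-04 -8.0000e-04 -5.0199e+00] deg [  -0.    -0.  -150.6]
```

>>> {"api": "step_arm", "payload": {"series": [{"x": 0,"y": 0,"z": 0,"ax": 0,"ay": 0,"az": 0,"grip": 0.3},{"x": 0,"y": 0,"z": 0,"ax": 0,"ay": 0,"az": 0,"grip": 0.3},{"x": 0,"y": 0,"z": -0.1,"ax": 0,"ay": 0,"az": 0,"grip": 0.3},{"x": 0,"y": 0,"z": -0.2,"ax": 0,"ay": 0,"az": 0,"grip": 0.3},{"x": -0.06,"y": 0.1,"z": -0.29,"ax": 0,"ay": 0,"az": 0.3,"grip": -1},{"x": -0.137,"y": 0.22,"z": -0.387,"ax": 0,"ay": 0,"az": 0.98,"grip": -1},{"x": -0.137,"y": 0.22,"z": -0.387,"ax": 0,"ay": 0,"az": 0.98,"grip": -1},{"x": -0.137,"y": 0.22,"z": -0.387,"ax": 0,"ay": 0,"az": 0.98,"grip": -1},{"x": -0.137,"y": 0.22,"z": -0.387,"ax": 0,"ay": 0,"az": 0.98,"grip": -1},{"x": -0.137,"y": 0.22,"z": -0.387,"ax": 0,"ay": 0,"az": 0.98,"grip": -1}]}}

```text
time: 6.5
tool_pos: [0.5395, -0.2506, 0.2693]
tcp_rot: [-0.542, -3.094, 0.001]
wrist_force: [-1.2, 0.1, -0.4]
width: 1.003
grip_force: 0.0
```

```bash
python3 - <<'E'
from h import *
snap('wrist','w_rack2');print(bot.read_state()['tool_pos'])
cv2.imwrite('pics/m4.png',cv2.resize(cv2.imread('pics/w_rack2.png')[40:240,190:450],None,fx=3,fy=3,interpolation=cv2.INTER_CUBIC))
rel([.4495,.240,.23],np.radians(67.3))
E
```

```text
[ 0.53903693 -0.25090006  0.26855409]
shift [0.5029 0.862  0.0779]
turn [-0.0006 -0.0037  0.0923] deg [-0.  -0.1  2.8]
turn [ 5.7000e-03 -9.0000e-04 -5.9077e+00] deg [   0.2   -0.  -177.2]
```

View pics/m4.png

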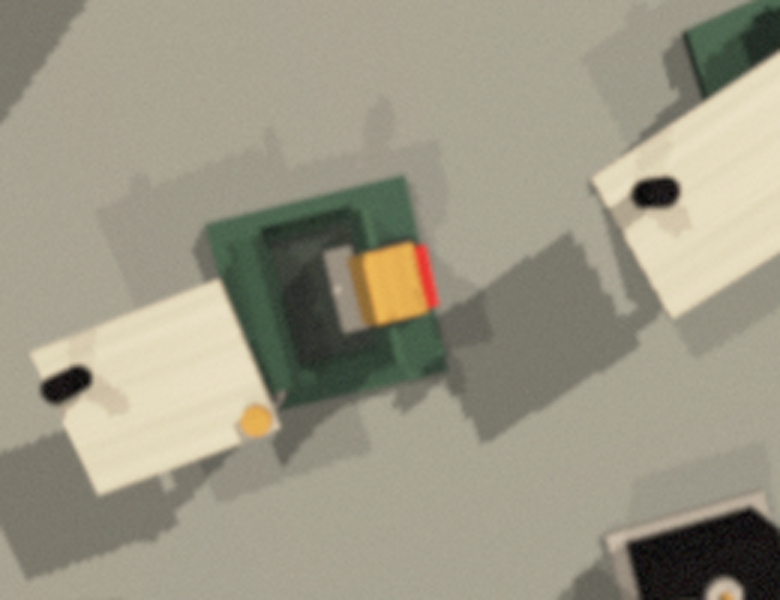

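The cover is fully aside, with its plate pointing away to the left of the rack and the pin at crop (256,420). The pocket is open around (320,290). Next I'll fit the rack pose.

```bash
python3 - <<'E'
from h import *
from scipy.optimize import least_squares
W=load('w_rack2');W1=load('w_rack');s=load('scene0');d=load('side0')
m=lambda u,v:(190+(u+.5)/3-.5,40+(v+.5)/3-.5)
b=lambda sx,sy:(sx*.045,sy*.046,.008)
pin=(.038,-.034,.074)
O=[(W,m(207,227),b(-1,-1)),(W,m(405,177),b(-1,1)),(W,m(446,371),b(1,1)),(W,m(256,421),pin),
(W1,(299,201),pin),(W1,(331,115),b(-1,1)),(W1,(354,172.5),b(1,1)),
(s,(202.2,206),b(1,-1)),(s,(226,216.5),b(1,1)),(s,(248,201.4),b(-1,1)),(s,(203,185.6),pin),
(d,(381.6,192),b(1,1)),(d,(406.4,204.5),b(-1,1)),(d,(432.6,192.5),b(-1,-1)),(d,(408,158.6),pin)]
def X(p,q):
    c,n=np.cos(p[2]),np.sin(p[2]);return np.array([p[0]+c*q[0]-n*q[1],p[1]+n*q[0]+c*q[1],q[2]])
f=lambda p,O=O:np.concatenate([proj(c,X(p,q))-u for c,u,q in O])
for o in(O,O[:4],O[:7],O[7:11],O[11:]):
    r=least_squares(lambda p:f(p,o),[.494,-.262,-.1],loss='soft_l1');print(np.round(r.x[:2],4),np.degrees(r.x[2]),np.round(np.sqrt(np.mean(r.fun**2)),2))
p=least_squares(f,[.494,-.262,-.1],loss='soft_l1').x
print('knob angle',np.degrees(np.arctan2(*(onz(W,*m(56,386),.095)-X(p,pin))[[1,0]]))-146.3-np.degrees(p[2])+360)
im=cv2.imread('pics/m4.png')
for q in [b(-1,-1),b(-1,1),b(1,1),b(1,-1),pin]+[(i*.0295,j*.0195,z) for i in(1,-1) for j in(1,-1) for z in(.028,)]:
    print(q,np.round(((proj(W,X(p,q))-[190,40])*3+1)))
E
```

```text
[ 0.4964 -0.2677] -7.813489339443429 1.35
[ 0.4974 -0.2688] -7.197119532802469 1.12
[ 0.4971 -0.2683] -7.638343716187733 1.11
[ 0.5014 -0.2602] -7.371551489234615 0.54
[ 0.4907 -0.2615] -7.114050509809305 0.72
knob angle 95.97015917718812
(-0.045, -0.046, 0.008) [206. 218.]
(-0.045, 0.046, 0.008) [409. 173.]
(0.045, 0.046, 0.008) [448. 371.]
(0.045, -0.046, 0.008) [257. 412.]
(0.038, -0.034, 0.074) [256. 425.]
(0.0295, 0.0195, 0.028) [385. 357.]
(0.0295, -0.0195, 0.028) [299. 376.]
(-0.0295, 0.0195, 0.028) [355. 222.]
(-0.0295, -0.0195, 0.028) [266. 242.]
```

>>> {"api": "step_arm", "payload": {"series": [{"x": 0.503,"y": 0.862,"z": 0.078,"ax": 0,"ay": 0,"az": 0.092,"grip": -0.3},{"x": 0.503,"y": 0.862,"z": 0.078,"ax": 0,"ay": 0,"az": 0.092,"grip": -0.3},{"x": 0.503,"y": 0.862,"z": 0.078,"ax": 0,"ay": 0,"az": 0.092,"grip": -0.3},{"x": 0.503,"y": 0.862,"z": 0.078,"ax": 0,"ay": 0,"az": 0.092,"grip": -0.3},{"x": 0.503,"y": 0.862,"z": 0.078,"ax": 0,"ay": 0,"az": 0.092,"grip": -0.3},{"x": 0.503,"y": 0.862,"z": 0.078,"ax": 0,"ay": 0,"az": 0.092,"grip": -0.3},{"x": 0.503,"y": 0.862,"z": 0.078,"ax": 0,"ay": 0,"az": 0.092,"grip": -0.3},{"x": 0.503,"y": 0.862,"z": 0.078,"ax": 0,"ay": 0,"az": 0.092,"grip": -0.3},{"x": 0.503,"y": 0.862,"z": 0.078,"ax": 0,"ay": 0,"az": 0.092,"grip": -0.3},{"x": 0.503,"y": 0.862,"z": 0.078,"ax": 0,"ay": 0,"az": 0.092,"grip": -0.3},{"x": 0.503,"y": 0.862,"z": 0.078,"ax": 0,"ay": 0,"az": 0.092,"grip": -0.3},{"x": 0.503,"y": 0.862,"z": 0.078,"ax": 0,"ay": 0,"az": 0.092,"grip": -0.3}]}}

```text
time: 7.75
tool_pos: [0.4502, 0.2401, 0.2291]
tcp_rot: [-0.615, -3.079, 0.004]
wrist_force: [0.6, 0.5, -0.1]
width: 0.649
grip_force: 0.0
```

```bash
python3 - <<'E'
from h import *
rel([.4495,.240,.0335],np.radians(67.3));print(bot.read_state()['width'])
E
```

```text
shift [7.000e-04 3.000e-04 3.912e-01]
turn [-0.0055 -0.003   0.0032] deg [-0.2 -0.1  0.1]
turn [ 4.7000e-03 -8.6000e-03 -5.9968e+00] deg [ 1.000e-01 -3.000e-01 -1.799e+02]
0.6486883022189722
```

>>> {"api": "step_arm", "payload": {"force": 40, "series": [{"x": 0,"y": 0,"z": 0.1,"ax": 0,"ay": 0,"az": 0,"grip": -0.3},{"x": 0,"y": 0,"z": 0.2,"ax": 0,"ay": 0,"az": 0,"grip": -0.3},{"x": 0,"y": 0,"z": 0.28,"ax": 0,"ay": 0,"az": 0,"grip": -0.3},{"x": 0,"y": 0,"z": 0.34,"ax": 0,"ay": 0,"az": 0,"grip": -0.3},{"x": 0,"y": 0,"z": 0.37,"ax": 0,"ay": 0,"az": 0,"grip": -0.3},{"x": 0,"y": 0,"z": 0.39,"ax": 0,"ay": 0,"az": 0,"grip": -0.3},{"x": 0,"y": 0,"z": 0.39,"ax": 0,"ay": 0,"az": 0,"grip": -0.3},{"x": 0,"y": 0,"z": 0.39,"ax": 0,"ay": 0,"az": 0,"grip": 0.3},{"x": 0,"y": 0,"z": 0.39,"ax": 0,"ay": 0,"az": 0,"grip": 1},{"x": 0,"y": 0,"z": 0.39,"ax": 0,"ay": 0,"az": 0,"grip": 1},{"x": 0,"y": 0,"z": 0.39,"ax": 0,"ay": 0,"az": 0,"grip": 1},{"x": 0,"y": 0,"z": 0.39,"ax": 0,"ay": 0,"az": 0,"grip": 1}]}}

```text
time: 8.95
tool_pos: [0.4524, 0.2409, 0.0374]
tcp_rot: [0.618, 3.077, 0.002]
wrist_force: [0.5, -1.2, 6.2]
width: 0.222
grip_force: 40.2
```

```bash
python3 - <<'E'
from h import *
st=bot.read_state();print(st['tool_pos'],st['wrist_force'],st['width'],st['grip_force'])
rel([.615,.203,.17],np.radians(67.3))
E
```

```text
[0.45240587 0.240879   0.03735506] [ 0.54430427 -1.16243567  6.2298842 ] 0.2216543590835345 40.23912727832794
shift [-0.3299  0.0562 -0.2644]
turn [ 0.0037  0.0047 -0.0008] deg [ 0.1  0.1 -0. ]
turn [ 7.3000e-03 -5.8000e-03  5.9992e+00] deg [  0.2  -0.2 180. ]
```

>>> {"api": "step_arm", "payload": {"series": [{"x": 0,"y": 0,"z": -0.03,"ax": 0,"ay": 0,"az": 0,"grip": 1},{"x": 0,"y": 0,"z": -0.1,"ax": 0,"ay": 0,"az": 0,"grip": 1},{"x": 0,"y": 0,"z": -0.19,"ax": 0,"ay": 0,"az": 0,"grip": 1},{"x": -0.05,"y": 0.01,"z": -0.264,"ax": 0,"ay": 0,"az": 0,"grip": 1},{"x": -0.14,"y": 0.025,"z": -0.264,"ax": 0,"ay": 0,"az": 0,"grip": 1},{"x": -0.24,"y": 0.04,"z": -0.264,"ax": 0,"ay": 0,"az": 0,"grip": 1},{"x": -0.31,"y": 0.05,"z": -0.264,"ax": 0,"ay": 0,"az": 0,"grip": 1},{"x": -0.335,"y": 0.055,"z": -0.264,"ax": 0,"ay": 0,"az": 0,"grip": 1},{"x": -0.335,"y": 0.055,"z": -0.264,"ax": 0,"ay": 0,"az": 0,"grip": 1},{"x": -0.335,"y": 0.055,"z": -0.264,"ax": 0,"ay": 0,"az": 0,"grip": 1}]}}

```text
time: 9.95
tool_pos: [0.6145, 0.2011, 0.1667]
tcp_rot: [-0.619, -3.077, 0.001]
wrist_force: [-1.0, -0.1, -2.8]
width: 0.225
grip_force: 40.5
```

```bash
python3 - <<'E'
from h import *
st=bot.read_state();print(st['tool_pos'],st['wrist_force'],st['width'],st['grip_force'])
rel([.620,.202,.0714],np.radians(67.3))
snap('scene','scene2');snap('side','side2')
def cr(f,u,v,w,h,k): 
    return cv2.resize(cv2.imread(f'pics/{f}.png')[v:v+h,u:u+w],None,fx=k,fy=k,interpolation=cv2.INTER_CUBIC)
cv2.imwrite('pics/m5.png',np.hstack([cr('scene2',310,190,130,140,3),cr('side2',150,150,130,140,3)]))
E
```

```text
[0.61452982 0.20111921 0.16668836] [-1.00749423 -0.14871845 -2.77876577] 0.22468027339813948 40.53233742713928
shift [-0.0099  0.0061  0.1905]
turn [-0.0027 -0.005  -0.0017] deg [-0.1 -0.2 -0.1]
turn [-7.9000e-03  4.2000e-03  5.9983e+00] deg [-2.000e-01  1.000e-01  1.799e+02]
```

View pics/m5.png

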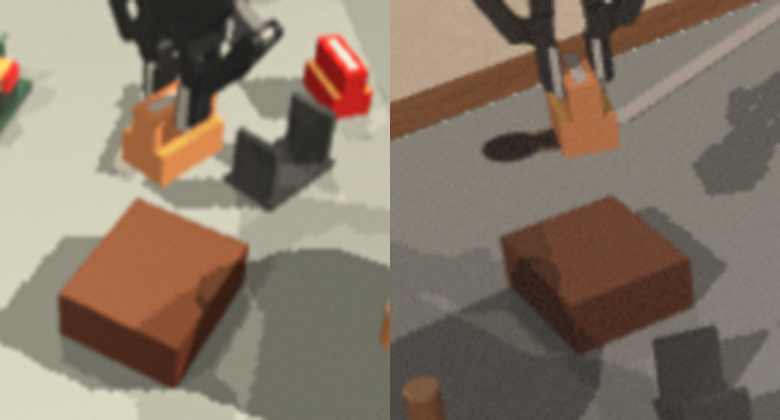

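The cassette hangs upright in the fingers. The anvil top is clear, with corners at scene crop (136,199), (248,245), (178,346) and (60,293).

```bash
python3 - <<'E'
from h import *
s=load('scene2');d=load('side2')
print(np.mean([onz(s,310+u/3,190+v/3,.04) for u,v in((136,199),(248,245),(178,346),(60,293))],0),np.mean([onz(d,150+u/3,150+v/3,.04) for u,v in((111,238),(222,196),(300,262),(188,306))],0))
E
```

```text
[0.62802266 0.20180697 0.04      ] [0.62243502 0.19946886 0.04      ]
```

>>> {"api": "step_arm", "payload": {"series": [{"x": -0.01,"y": 0.006,"z": 0.06,"ax": 0,"ay": 0,"az": 0,"grip": 1},{"x": -0.01,"y": 0.006,"z": 0.12,"ax": 0,"ay": 0,"az": 0,"grip": 1},{"x": -0.01,"y": 0.006,"z": 0.16,"ax": 0,"ay": 0,"az": 0,"grip": 1},{"x": -0.01,"y": 0.006,"z": 0.172,"ax": 0,"ay": 0,"az": 0,"grip": 1},{"x": -0.01,"y": 0.006,"z": 0.18,"ax": 0,"ay": 0,"az": 0,"grip": 1},{"x": -0.01,"y": 0.006,"z": 0.185,"ax": 0,"ay": 0,"az": 0,"grip": 1},{"x": -0.01,"y": 0.006,"z": 0.185,"ax": 0,"ay": 0,"az": 0,"grip": 1},{"x": -0.01,"y": 0.006,"z": 0.185,"ax": 0,"ay": 0,"az": 0,"grip": 1}]}}

```text
time: 10.85
tool_pos: [0.6227, 0.2021, 0.0767]
tcp_rot: [0.619, 3.078, 0.002]
wrist_force: [0.1, -0.3, -1.6]
width: 0.223
grip_force: 40.5
```

>>> {"api": "step_arm", "payload": {"series": [{"x": 0,"y": 0,"z": 0.003,"ax": 0,"ay": 0,"az": 0,"grip": 1},{"x": 0,"y": 0,"z": 0.006,"ax": 0,"ay": 0,"az": 0,"grip": 1},{"x": 0,"y": 0,"z": 0.008,"ax": 0,"ay": 0,"az": 0,"grip": 1},{"x": 0,"y": 0,"z": 0.008,"ax": 0,"ay": 0,"az": 0,"grip": 1}]}}

```text
time: 11.25
tool_pos: [0.6221, 0.2018, 0.0717]
tcp_rot: [0.62, 3.08, 0.0]
wrist_force: [-0.1, -1.3, 0.3]
width: 0.223
grip_force: 40.9
```

>>> {"api": "step_arm", "payload": {"series": [{"x": 0,"y": 0,"z": 0.002,"ax": 0,"ay": 0,"az": 0,"grip": 1},{"x": 0,"y": 0,"z": 0.002,"ax": 0,"ay": 0,"az": 0,"grip": 1}]}}

```text
time: 11.45
tool_pos: [0.6222, 0.2017, 0.0715]
tcp_rot: [0.619, 3.079, 0.0]
wrist_force: [-2.4, -1.4, 4.5]
width: 0.22
grip_force: 41.5
```

>>> {"api": "step_arm", "payload": {"series": [{"x": 0,"y": 0,"z": 0,"ax": 0,"ay": 0,"az": 0,"grip": 0.3},{"x": 0,"y": 0,"z": 0,"ax": 0,"ay": 0,"az": 0,"grip": 0},{"x": 0,"y": 0,"z": 0,"ax": 0,"ay": 0,"az": 0,"grip": 0},{"x": 0,"y": 0,"z": -0.05,"ax": 0,"ay": 0,"az": 0,"grip": -0.1},{"x": 0,"y": 0,"z": -0.14,"ax": 0,"ay": 0,"az": 0,"grip": -1},{"x": 0,"y": 0,"z": -0.22,"ax": 0,"ay": 0,"az": 0.28,"grip": -1},{"x": 0,"y": 0,"z": -0.22,"ax": 0,"ay": 0,"az": 0.56,"grip": -1},{"x": 0,"y": 0,"z": -0.22,"ax": 0,"ay": 0,"az": 0.84,"grip": -1},{"x": 0,"y": 0,"z": -0.22,"ax": 0,"ay": 0,"az": 1.0,"grip": -1}]}}

```text
time: 12.35
tool_pos: [0.6221, 0.2019, 0.1809]
tcp_rot: [1.402, 2.81, 0.001]
wrist_force: [-0.3, 0.6, -0.2]
width: 1.003
grip_force: 0.0
```

>>> {"api": "step_arm", "payload": {"series": [{"x": 0,"y": 0,"z": 0,"ax": 0,"ay": 0,"az": 0.28,"grip": -1},{"x": 0,"y": 0,"z": 0,"ax": 0,"ay": 0,"az": 0.56,"grip": -1},{"x": 0,"y": 0,"z": 0,"ax": 0,"ay": 0,"az": 0.84,"grip": -1},{"x": 0,"y": 0,"z": 0,"ax": 0,"ay": 0,"az": 1.0,"grip": -1}]}}

```text
time: 12.75
tool_pos: [0.6218, 0.2018, 0.18]
tcp_rot: [-2.082, -2.352, 0.0]
wrist_force: [-0.3, 0.2, -0.3]
width: 0.999
grip_force: 0.0
```

>>> {"api": "step_arm", "payload": {"series": [{"x": 0,"y": 0,"z": 0,"ax": 0,"ay": 0,"az": 0.28,"grip": -1},{"x": 0,"y": 0,"z": 0,"ax": 0,"ay": 0,"az": 0.56,"grip": -1},{"x": 0,"y": 0,"z": 0,"ax": 0,"ay": 0,"az": 0.84,"grip": -1},{"x": 0,"y": 0,"z": 0,"ax": 0,"ay": 0,"az": 1.0,"grip": -1},{"x": 0,"y": 0,"z": 0,"ax": 0,"ay": 0,"az": 1.0,"grip": -1},{"x": 0,"y": 0,"z": 0,"ax": 0,"ay": 0,"az": 1.0,"grip": -1}]}}

```text
time: 13.35
tool_pos: [0.6218, 0.2018, 0.18]
tcp_rot: [-2.614, -1.742, 0.0]
wrist_force: [0.2, 0.1, -0.1]
width: 1.003
grip_force: 0.0
```

```bash
python3 - <<'E'
from h import *
st=bot.read_state();print(st['tool_pos'],st['wrist_force'],st['width'],st['q'])
snap('wrist','w_anv');snap('scene','scene3');snap('side','side3')
def cr(f,u,v,w,h,k): 
    return cv2.resize(cv2.imread(f'pics/{f}.png')[v:v+h,u:u+w],None,fx=k,fy=k,interpolation=cv2.INTER_CUBIC)
cv2.imwrite('pics/m6.png',np.hstack([cr('w_anv',220,100,200,250,2),np.vstack([cr('scene3',330,220,100,62,4),cr('side3',170,180,100,63,4)])]))
E
```

```text
[0.62178352 0.20181166 0.18004834] [ 0.16133301  0.11567485 -0.09910688] 1.0025231646794703 [2.75742035e-01 2.59103578e-01 1.70629157e+00 1.53791471e-06
 1.17646018e+00 6.70706833e-01]
```

View pics/m6.png

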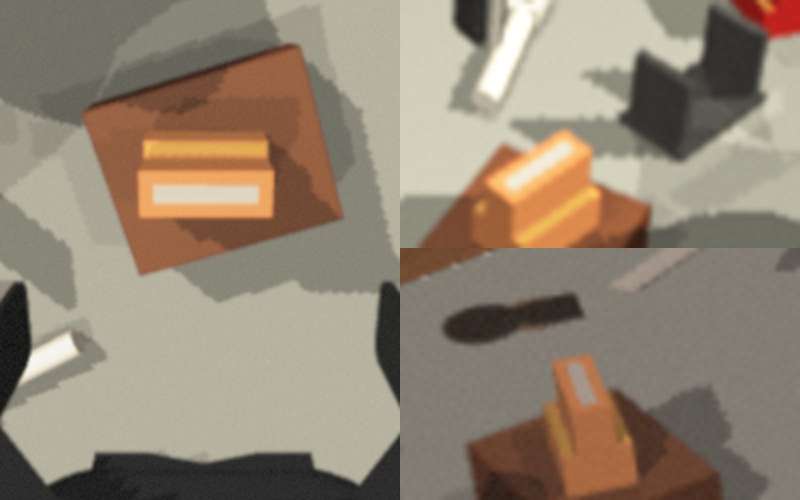

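The cassette stands upright on the anvil. Its top face runs from (138,172) to (273,216) in the wrist crop and lies level in the picture, so the tool y axis is aligned with its length.

```bash
python3 - <<'E'
from h import *
w=load('w_anv');st=bot.read_state();R=Ro.from_rotvec(st['tcp_rot'])
P=[onz(w,220+u/2,100+v/2,.088) for u,v in((137,171),(272,171),(274,217),(138,217))]
m=np.mean(P,0);print(m,R.inv().apply(m-st['tool_pos']));v=P[1]-P[0];print(np.linalg.norm(v),np.degrees(np.arctan2(v[1],v[0])))
y=R.apply([0,1,0]);print(np.degrees(np.arctan2(y[1],y[0])))
rel([*m[:2],.065])
E
```

```text
[0.62110861 0.20049033 0.088     ] [-0.00148794 -0.00014453  0.09220764]
0.0559218271540463 -22.674806168652413
-22.685266265232194
shift [-0.003  -0.0003  0.2304]
```

>>> {"api": "step_arm", "payload": {"force": 60, "series": [{"x": -0.001,"y": 0,"z": 0.09,"ax": 0,"ay": 0,"az": 0,"grip": -1},{"x": -0.001,"y": 0,"z": 0.16,"ax": 0,"ay": 0,"az": 0,"grip": -1},{"x": -0.001,"y": 0,"z": 0.21,"ax": 0,"ay": 0,"az": 0,"grip": -1},{"x": -0.001,"y": 0,"z": 0.23,"ax": 0,"ay": 0,"az": 0,"grip": -1},{"x": -0.001,"y": 0,"z": 0.23,"ax": 0,"ay": 0,"az": 0,"grip": -1},{"x": -0.001,"y": 0,"z": 0.23,"ax": 0,"ay": 0,"az": 0,"grip": -0.5},{"x": -0.001,"y": 0,"z": 0.23,"ax": 0,"ay": 0,"az": 0,"grip": 0.2},{"x": -0.001,"y": 0,"z": 0.23,"ax": 0,"ay": 0,"az": 0,"grip": 1},{"x": -0.001,"y": 0,"z": 0.23,"ax": 0,"ay": 0,"az": 0,"grip": 1},{"x": -0.001,"y": 0,"z": 0.23,"ax": 0,"ay": 0,"az": 0,"grip": 1}]}}

```text
time: 14.5
tool_pos: [0.6237, 0.2019, 0.068]
tcp_rot: [2.615, 1.739, 0.007]
wrist_force: [0.1, -0.2, 6.5]
width: 0.638
grip_force: 66.1
```

```bash
python3 - <<'E'
from h import *
st=bot.read_state();print(st['tool_pos'],st['wrist_force'],st['width'],st['grip_force'])
rel([.497,-.262,.16],np.radians(-7.4))
E
```

```text
[0.62371193 0.20194636 0.06804394] [ 0.14212307 -0.22864873  6.52231689] 0.6382291594294046 66.09949707984924
shift [-0.9531  0.1258 -0.1863]
turn [ 0.0079 -0.0048 -0.5117] deg [  0.2  -0.1 -15.4]
turn [-0.007  -0.0114  5.4883] deg [ -0.2  -0.3 164.6]
```

>>> {"api": "step_arm", "payload": {"series": [{"x": 0,"y": 0,"z": -0.09,"ax": 0,"ay": 0,"az": 0,"grip": 1},{"x": -0.02,"y": 0,"z": -0.18,"ax": 0,"ay": 0,"az": 0,"grip": 1},{"x": -0.11,"y": 0.01,"z": -0.22,"ax": 0,"ay": 0,"az": 0,"grip": 1},{"x": -0.21,"y": 0.03,"z": -0.22,"ax": 0,"ay": 0,"az": -0.1,"grip": 1},{"x": -0.31,"y": 0.05,"z": -0.22,"ax": 0,"ay": 0,"az": -0.2,"grip": 1},{"x": -0.41,"y": 0.06,"z": -0.22,"ax": 0,"ay": 0,"az": -0.3,"grip": 1},{"x": -0.51,"y": 0.07,"z": -0.22,"ax": 0,"ay": 0,"az": -0.4,"grip": 1},{"x": -0.61,"y": 0.08,"z": -0.22,"ax": 0,"ay": 0,"az": -0.51,"grip": 1},{"x": -0.71,"y": 0.09,"z": -0.22,"ax": 0,"ay": 0,"az": -0.51,"grip": 1},{"x": -0.81,"y": 0.1,"z": -0.22,"ax": 0,"ay": 0,"az": -0.51,"grip": 1},{"x": -0.91,"y": 0.12,"z": -0.22,"ax": 0,"ay": 0,"az": -0.51,"grip": 1},{"x": -1.0,"y": 0.126,"z": -0.22,"ax": 0,"ay": 0,"az": -0.51,"grip": 1}]}}

```text
time: 15.7
tool_pos: [0.4856, -0.286, 0.1754]
tcp_rot: [2.361, 2.072, 0.0]
wrist_force: [0.3, -0.0, -1.1]
width: 0.635
grip_force: 65.2
```

>>> {"api": "step_arm", "payload": {"series": [{"x": 0,"y": 0,"z": 0,"ax": 0,"ay": 0,"az": 0,"grip": 1},{"x": 0,"y": 0,"z": 0,"ax": 0,"ay": 0,"az": 0,"grip": 1}]}}

```text
time: 15.9
tool_pos: [0.4855, -0.285, 0.175]
tcp_rot: [-2.364, -2.068, -0.0]
wrist_force: [-0.5, -0.1, -2.7]
width: 0.636
grip_force: 65.2
```

```bash
python3 - <<'E'
from h import *
st=bot.read_state();print(st['tool_pos'],st['wrist_force'],st['width'],st['tcp_rot'])
snap('wrist','w_slot')
cv2.imwrite('pics/m7.png',cv2.resize(cv2.imread('pics/w_slot.png')[60:260,210:430],None,fx=3,fy=3,interpolation=cv2.INTER_CUBIC))
E
```

```text
[ 0.48545932 -0.28502393  0.17503521] [-0.47259945 -0.09777741 -2.70013002] 0.6355340886216466 [-2.36389277e+00 -2.06788079e+00 -3.70032004e-04]
```

View pics/m7.png

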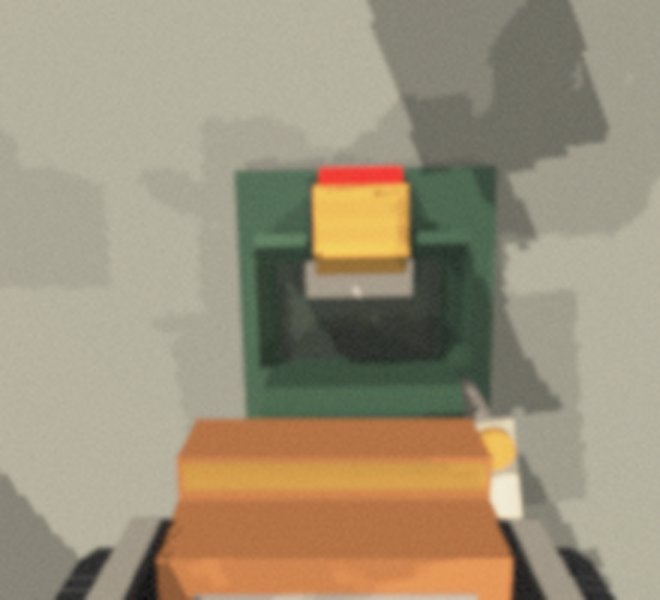

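The held cassette is at the bottom of the view, with its far underside edge from (195,420) to (475,420). Beyond it lies the open slot: base corners (236,171), (496,168) and (247,418), and the pin at (496,447).

```bash
cat > fit.py <<'E'
from h import *
from scipy.optimize import least_squares
W=load('w_slot');p0=np.array([.48546,-.28502,.17504]);R=Ro.from_rotvec([-2.36389,-2.06788,-.00037])
m=lambda u,v:np.array((210+(u+.5)/3-.5,60+(v+.5)/3-.5))
# cassette in tool frame: underside edge, shoulder edge, at tool x=+18
for u,q in(((195,420),(.018,-.028,.028)),((475,420),(.018,.028,.028)),((181,460),(.018,-.028,.004)),((490,458),(.018,.028,.004))):
    print('cas resid px',np.round(m(*u)-proj(W,p0+R.apply(q)),2))
b=lambda sx,sy:(sx*.045,sy*.046,.008)
pin=(.038,-.034,.074)
O=[(m(236,171),b(-1,1)),(m(497,168),b(1,1)),(m(247,418),b(-1,-1)),(m(491,415),b(1,-1)),(m(496,447),pin)]
def X(p,q):
    c,n=np.cos(p[2]),np.sin(p[2]);return np.array([p[0]+c*q[0]-n*q[1],p[1]+n*q[0]+c*q[1],q[2]])
for o in(O,O[:4],O[:3]):
    f=lambda p:np.concatenate([proj(W,X(p,q))-u for u,q in o])
    r=least_squares(f,[.494,-.262,-.1]);print(np.round(r.x[:2],4),np.degrees(r.x[2]),np.round(r.fun.reshape(-1,2),2).tolist())
E
python3 fit.py
```

```text
cas resid px [-3.12  2.73]
cas resid px [-1.72  2.8 ]
cas resid px [-1.32  3.26]
cas resid px [-3.92  2.67]
[ 0.4973 -0.2673] -7.098240173010901 [[-0.72, -1.7], [0.09, -1.6], [-1.0, 1.75], [-1.16, 1.96], [2.25, 0.24]]
[ 0.498  -0.2674] -6.751491518627767 [[-0.26, -1.38], [0.54, -1.83], [-0.07, 2.02], [-0.23, 1.76]]
[ 0.4977 -0.2681] -7.35934023280144 [[-0.04, -1.17], [0.72, -0.66], [-0.74, 2.2]]
```

```bash
python3 - <<'E'
from h import *
rel([.4991,-.2649,.098],np.radians(-7.2))
E
```

```text
shift [0.041  0.0214 0.1539]
turn [-0.0013 -0.0019 -0.0111] deg [-0.  -0.1 -0.3]
turn [-3.0000e-03  2.0000e-03  5.9889e+00] deg [-1.000e-01  1.000e-01  1.797e+02]
```

>>> {"api": "step_arm", "payload": {"series": [{"x": 0.041,"y": 0.021,"z": 0.0,"ax": 0,"ay": 0,"az": -0.011,"grip": 1},{"x": 0.041,"y": 0.021,"z": 0.05,"ax": 0,"ay": 0,"az": -0.011,"grip": 1},{"x": 0.041,"y": 0.021,"z": 0.1,"ax": 0,"ay": 0,"az": -0.011,"grip": 1},{"x": 0.041,"y": 0.021,"z": 0.14,"ax": 0,"ay": 0,"az": -0.011,"grip": 1},{"x": 0.041,"y": 0.021,"z": 0.154,"ax": 0,"ay": 0,"az": -0.011,"grip": 1},{"x": 0.041,"y": 0.021,"z": 0.154,"ax": 0,"ay": 0,"az": -0.011,"grip": 1},{"x": 0.041,"y": 0.021,"z": 0.154,"ax": 0,"ay": 0,"az": -0.011,"grip": 1}]}}

```text
time: 16.65
tool_pos: [0.5003, -0.2647, 0.0992]
tcp_rot: [2.353, 2.08, 0.001]
wrist_force: [0.8, 0.5, -1.4]
width: 0.644
grip_force: 65.2
```

```bash
python3 - <<'E'
from h import *
st=bot.read_state();print(st['tool_pos'],st['wrist_force'],st['width'],st['tcp_rot'])
for n in('wrist','scene','side'): snap(n,n+'_h')
def cr(f,u,v,w,h,k): 
    return cv2.resize(cv2.imread(f'pics/{f}.png')[v:v+h,u:u+w],None,fx=k,fy=k,interpolation=cv2.INTER_CUBIC)
cv2.imwrite('pics/m8.png',np.vstack([np.hstack([cr('scene_h',192,165,66,60,6)[:, :396],cr('side_h',374,150,66,60,6)]),cr('wrist_h',220,100,198,60,4)]))
print(cv2.imread('pics/m8.png').shape)
E
```

```text
[ 0.50033773 -0.26469861  0.09918442] [ 0.80539452  0.49088152 -1.38500569] 0.6442030023555769 [2.35307215e+00 2.07984452e+00 7.16837733e-04]
(600, 792, 3)
```

View pics/m8.png

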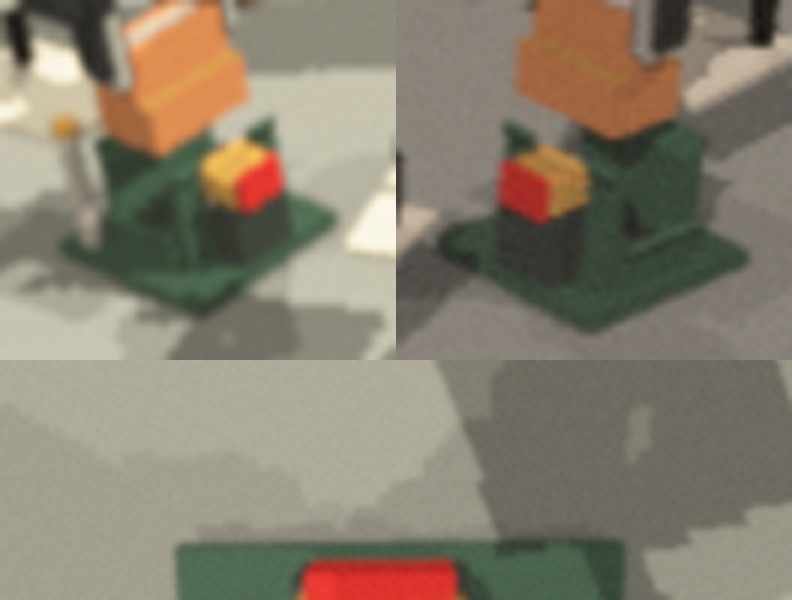

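The cassette hovers over the slot. In the scene crop its lower corners are (103,137), (160,155) and (246,98), and the base's front corner is (203,316). In the side crop the lower corners are (121,92), (219,140) and (283,98), with the base's front corner at (196,333). I'll compare rack and cassette within each camera so that calibration bias cancels.

```bash
cat > fit2.py <<'E'
from h import *
from scipy.optimize import least_squares
p0=np.array([.50034,-.26470,.09918]);R=Ro.from_rotvec([2.35307,2.07984,.00072])
S=load('scene_h');D=load('side_h');V=load('w_slot');H=load('wrist_h')
ms=lambda u,v:np.array((192+(u+.5)/6-.5,165+(v+.5)/6-.5));md=lambda u,v:np.array((374+(u+.5)/6-.5,150+(v+.5)/6-.5))
cas=lambda a,b:p0+R.apply((b-.0008,a,.028))   # a along length(+x rack), b towards +y rack
h,k=.028,.018
B={}
for n,c,l in(('s',S,[(ms(103,137),h,-k),(ms(160,155),h,k),(ms(246,98),-h,k)]),('d',D,[(md(121,92),h,k),(md(219,140),-h,k),(md(283,98),-h,-k)])):
    e=np.array([u-proj(c,cas(a,b)) for u,a,b in l]);print(n,np.round(e,2).tolist());B[n]=e.mean(0)
q=lambda x,y,z:(x*.045,y*.046,z);pin=(.038,-.034,.074)
def X(p,q):
    c,n=np.cos(p[2]),np.sin(p[2]);return np.array([p[0]+c*q[0]-n*q[1],p[1]+n*q[0]+c*q[1],q[2]])
O=[(S,ms(203,315),q(1,1,0),'s'),(S,ms(62,240),q(1,-1,.008),'s'),(S,ms(336,217),q(-1,1,.004),'s'),(S,ms(65,126),pin,'s'),
(D,md(196,333),q(-1,1,0),'d'),(D,md(44,238),q(1,1,.004),'d'),(D,md(352,255),q(-1,-1,.004),'d')]
for b in(0,1):
  for o in(O,O[:4],O[4:]):
    f=lambda p:np.concatenate([proj(c,X(p,z))+b*B[n]-u for c,u,z,n in o])
    r=least_squares(f,[.497,-.266,-.125]);d=R.inv().apply(np.r_[r.x[:2],0]-p0)[:2]-[-.0008,0]
    print('bias',b,np.round(r.x[:2],4),round(np.degrees(r.x[2]),2),'move tool mm',np.round(d*1e3,1),np.round(r.fun.reshape(-1,2),1).tolist())
E
python3 fit2.py
```

```text
s [[0.39, 1.0], [0.54, -0.0], [-0.28, -0.06]]
d [[0.6, -0.13], [0.49, -0.12], [0.53, -2.95]]
bias 0 [ 0.4972 -0.2674] -6.58 move tool mm [-2.3 -2.9] [[-0.1, 0.4], [-0.5, -0.1], [0.3, -0.6], [-1.0, -0.7], [-0.1, 0.7], [-0.6, 1.1], [0.3, 0.5]]
bias 0 [ 0.4975 -0.266 ] -6.91 move tool mm [-0.8 -2.8] [[0.1, 0.7], [-0.2, 0.0], [0.7, -0.3], [-0.6, -0.6]]
bias 0 [ 0.4993 -0.2709] -7.05 move tool mm [-5.4 -0.4] [[-0.1, -0.2], [-0.3, 0.2], [0.4, -0.1]]
bias 1 [ 0.4971 -0.2666] -7.17 move tool mm [-1.5 -3.1] [[0.1, 0.9], [-0.1, 0.2], [0.8, -0.1], [-0.5, -0.4], [-0.1, -0.3], [-0.2, 0.0], [0.7, -0.3]]
bias 1 [ 0.4965 -0.2675] -6.89 move tool mm [-2.4 -3.5] [[0.1, 0.6], [-0.2, 0.1], [0.7, -0.3], [-0.6, -0.6]]
bias 1 [ 0.4969 -0.2657] -7.0 move tool mm [-0.6 -3.4] [[-0.1, -0.1], [-0.4, 0.2], [0.5, -0.2]]
```

```bash
python3 - <<'E'
from h import *
rel([.4973,-.2662,.080],np.radians(-7.0))
E
```

```text
shift [-0.002  -0.0065  0.0398]
turn [ 0.0049  0.0021 -0.0034] deg [ 0.1  0.1 -0.1]
turn [ 3.4000e-03 -7.7000e-03  5.9966e+00] deg [ 1.000e-01 -2.000e-01  1.799e+02]
```

>>> {"api": "step_arm", "payload": {"series": [{"x": -0.002,"y": -0.006,"z": 0,"ax": 0,"ay": 0,"az": 0,"grip": 1},{"x": -0.002,"y": -0.006,"z": 0.01,"ax": 0,"ay": 0,"az": 0,"grip": 1},{"x": -0.002,"y": -0.006,"z": 0.02,"ax": 0,"ay": 0,"az": 0,"grip": 1},{"x": -0.002,"y": -0.006,"z": 0.03,"ax": 0,"ay": 0,"az": 0,"grip": 1},{"x": -0.002,"y": -0.006,"z": 0.03,"ax": 0,"ay": 0,"az": 0,"grip": 1},{"x": -0.002,"y": -0.006,"z": 0.03,"ax": 0,"ay": 0,"az": 0,"grip": 1}]}}

```text
time: 17.4
tool_pos: [0.496, -0.2656, 0.0828]
tcp_rot: [-2.355, -2.078, 0.0]
wrist_force: [1.4, -0.7, -2.1]
width: 0.641
grip_force: 65.2
```

>>> {"api": "step_arm", "payload": {"series": [{"x": 0,"y": 0.002,"z": 0.004,"ax": 0,"ay": 0,"az": 0,"grip": 1},{"x": 0,"y": 0.002,"z": 0.008,"ax": 0,"ay": 0,"az": 0,"grip": 1},{"x": 0,"y": 0.002,"z": 0.012,"ax": 0,"ay": 0,"az": 0,"grip": 1},{"x": 0,"y": 0.002,"z": 0.016,"ax": 0,"ay": 0,"az": 0,"grip": 1},{"x": 0,"y": 0.002,"z": 0.016,"ax": 0,"ay": 0,"az": 0,"grip": 1}]}}

```text
time: 17.9
tool_pos: [0.4983, -0.2675, 0.0763]
tcp_rot: [2.352, 2.077, -0.001]
wrist_force: [-1.4, -4.8, 1.6]
width: 0.636
grip_force: 65.8
```

>>> {"api": "step_arm", "payload": {"series": [{"x": -0.001,"y": 0,"z": 0.004,"ax": 0,"ay": 0,"az": 0,"grip": 1},{"x": -0.001,"y": 0,"z": 0.008,"ax": 0,"ay": 0,"az": 0,"grip": 1},{"x": -0.001,"y": 0,"z": 0.012,"ax": 0,"ay": 0,"az": 0,"grip": 1},{"x": -0.001,"y": 0,"z": 0.012,"ax": 0,"ay": 0,"az": 0,"grip": 1}]}}

```text
time: 18.3
tool_pos: [0.499, -0.2684, 0.0709]
tcp_rot: [2.351, 2.076, 0.001]
wrist_force: [0.4, -6.3, 1.3]
width: 0.636
grip_force: 65.5
```

>>> {"api": "step_arm", "payload": {"series": [{"x": -0.001,"y": 0,"z": 0.004,"ax": 0,"ay": 0,"az": 0,"grip": 1},{"x": -0.001,"y": 0,"z": 0.008,"ax": 0,"ay": 0,"az": 0,"grip": 1},{"x": -0.001,"y": 0,"z": 0.012,"ax": 0,"ay": 0,"az": 0,"grip": 1},{"x": -0.001,"y": 0,"z": 0.012,"ax": 0,"ay": 0,"az": 0,"grip": 1}]}}

```text
time: 18.7
tool_pos: [0.4977, -0.2682, 0.0632]
tcp_rot: [2.353, 2.078, -0.001]
wrist_force: [0.2, -7.0, -1.4]
width: 0.646
grip_force: 65.4
```

>>> {"api": "step_arm", "payload": {"series": [{"x": 0,"y": 0,"z": 0.004,"ax": 0,"ay": 0,"az": 0,"grip": 1},{"x": 0,"y": 0,"z": 0.008,"ax": 0,"ay": 0,"az": 0,"grip": 1},{"x": 0,"y": 0,"z": 0.012,"ax": 0,"ay": 0,"az": 0,"grip": 1},{"x": 0,"y": 0,"z": 0.012,"ax": 0,"ay": 0,"az": 0,"grip": 1}]}}

```text
time: 19.1
tool_pos: [0.4974, -0.2682, 0.057]
tcp_rot: [2.353, 2.078, -0.001]
wrist_force: [-0.3, -7.9, -1.4]
width: 0.635
grip_force: 65.4
```

>>> {"api": "step_arm", "payload": {"series": [{"x": 0,"y": 0,"z": 0.004,"ax": 0,"ay": 0,"az": 0,"grip": 1},{"x": 0,"y": 0,"z": 0.008,"ax": 0,"ay": 0,"az": 0,"grip": 1},{"x": 0,"y": 0,"z": 0.01,"ax": 0,"ay": 0,"az": 0,"grip": 1},{"x": 0,"y": 0,"z": 0.01,"ax": 0,"ay": 0,"az": 0,"grip": 1}]}}

```text
time: 19.5
tool_pos: [0.4973, -0.2682, 0.0521]
tcp_rot: [2.353, 2.078, -0.002]
wrist_force: [-0.1, -6.8, -0.5]
width: 0.639
grip_force: 65.5
```

>>> {"api": "step_arm", "payload": {"series": [{"x": 0,"y": 0,"z": 0.003,"ax": 0,"ay": 0,"az": 0,"grip": 1},{"x": 0,"y": 0,"z": 0.005,"ax": 0,"ay": 0,"az": 0,"grip": 1},{"x": 0,"y": 0,"z": 0.005,"ax": 0,"ay": 0,"az": 0,"grip": 1}]}}

```text
time: 19.8
tool_pos: [0.4973, -0.2682, 0.0496]
tcp_rot: [2.353, 2.078, -0.002]
wrist_force: [-0.6, -8.7, -1.0]
width: 0.644
grip_force: 65.5
```

>>> {"api": "step_arm", "payload": {"series": [{"x": 0,"y": 0,"z": 0.003,"ax": 0,"ay": 0,"az": 0,"grip": 1},{"x": 0,"y": 0,"z": 0.005,"ax": 0,"ay": 0,"az": 0,"grip": 1},{"x": 0,"y": 0,"z": 0.005,"ax": 0,"ay": 0,"az": 0,"grip": 1}]}}

```text
time: 20.1
tool_pos: [0.4974, -0.2683, 0.0477]
tcp_rot: [2.353, 2.078, -0.002]
wrist_force: [-1.3, -6.8, 2.4]
width: 0.643
grip_force: 65.9
```

>>> {"api": "step_arm", "payload": {"series": [{"x": 0,"y": 0,"z": 0.002,"ax": 0,"ay": 0,"az": 0,"grip": 1},{"x": 0,"y": 0,"z": 0.004,"ax": 0,"ay": 0,"az": 0,"grip": 1},{"x": 0,"y": 0,"z": 0.004,"ax": 0,"ay": 0,"az": 0,"grip": 1}]}}

```text
time: 20.4
tool_pos: [0.4974, -0.2683, 0.0459]
tcp_rot: [2.353, 2.078, -0.002]
wrist_force: [-2.4, -6.4, 4.1]
width: 0.638
grip_force: 66.0
```

>>> {"api": "step_arm", "payload": {"series": [{"x": 0,"y": 0,"z": 0.001,"ax": 0,"ay": 0,"az": 0,"grip": 1},{"x": 0,"y": 0,"z": 0.002,"ax": 0,"ay": 0,"az": 0,"grip": 1},{"x": 0,"y": 0,"z": 0.002,"ax": 0,"ay": 0,"az": 0,"grip": 1}]}}

```text
time: 20.7
tool_pos: [0.4975, -0.267, 0.0446]
tcp_rot: [2.356, 2.078, 0.001]
wrist_force: [0.3, -1.1, 2.6]
width: 0.639
grip_force: 65.7
```

>>> {"api": "step_arm", "payload": {"series": [{"x": 0,"y": 0,"z": 0.001,"ax": 0,"ay": 0,"az": 0,"grip": 1},{"x": 0,"y": 0,"z": 0.002,"ax": 0,"ay": 0,"az": 0,"grip": 1},{"x": 0,"y": 0,"z": 0.002,"ax": 0,"ay": 0,"az": 0,"grip": 1}]}}

```text
time: 21.0
tool_pos: [0.4975, -0.2667, 0.0433]
tcp_rot: [2.355, 2.079, 0.001]
wrist_force: [0.5, -2.0, 3.1]
width: 0.643
grip_force: 65.8
```

The sideways force fell from 6.4 to 1.1 N, so the latch appears to have snapped. A gentle tug will confirm it before I let go.

>>> {"api": "step_arm", "payload": {"series": [{"x": 0,"y": 0,"z": -0.003,"ax": 0,"ay": 0,"az": 0,"grip": 1},{"x": 0,"y": 0,"z": -0.006,"ax": 0,"ay": 0,"az": 0,"grip": 1},{"x": 0,"y": 0,"z": -0.006,"ax": 0,"ay": 0,"az": 0,"grip": 1},{"x": 0,"y": 0,"z": -0.006,"ax": 0,"ay": 0,"az": 0,"grip": 1}]}}

```text
time: 21.4
tool_pos: [0.4974, -0.2666, 0.0451]
tcp_rot: [2.355, 2.079, 0.001]
wrist_force: [4.3, -2.7, -5.0]
width: 0.638
grip_force: 66.2
```

It holds against the pull: the cassette rose only to the home height, with a 5 N downward reaction. So it is latched. Now I'll relax, open and withdraw straight up.

>>> {"api": "step_arm", "payload": {"series": [{"x": 0,"y": 0,"z": 0.003,"ax": 0,"ay": 0,"az": 0,"grip": 1},{"x": 0,"y": 0,"z": 0.003,"ax": 0,"ay": 0,"az": 0,"grip": 0},{"x": 0,"y": 0,"z": 0.003,"ax": 0,"ay": 0,"az": 0,"grip": -0.7},{"x": 0,"y": 0,"z": 0.003,"ax": 0,"ay": 0,"az": 0,"grip": -0.7},{"x": 0,"y": 0,"z": -0.03,"ax": 0,"ay": 0,"az": 0,"grip": -0.7},{"x": 0,"y": 0,"z": -0.1,"ax": 0,"ay": 0,"az": 0,"grip": -0.7},{"x": 0,"y": 0,"z": -0.2,"ax": 0,"ay": 0,"az": 0,"grip": -0.7},{"x": 0,"y": 0,"z": -0.3,"ax": 0,"ay": 0,"az": 0,"grip": -0.7},{"x": -0.05,"y": 0,"z": -0.34,"ax": 0,"ay": 0,"az": 0,"grip": -0.7},{"x": -0.05,"y": 0,"z": -0.34,"ax": 0,"ay": 0,"az": 0,"grip": -0.7},{"x": -0.05,"y": 0,"z": -0.34,"ax": 0,"ay": 0,"az": 0,"grip": -0.7}]}}

```text
time: 22.5
tool_pos: [0.4936, -0.2915, 0.2161]
tcp_rot: [-2.356, -2.077, -0.0]
wrist_force: [-0.1, 0.0, -0.2]
width: 0.852
grip_force: 0.0
```

```bash
python3 - <<'E'
from h import *
st=bot.read_state();print(st['tool_pos'],st['wrist_force'],st['width'])
w=snap('wrist','w_end');snap('scene','scene_e');snap('side','side_e')
def X(q):
    a=np.radians(-7.1);c,n=np.cos(a),np.sin(a);return np.array([.4974+c*q[0]-n*q[1],-.2672+n*q[0]+c*q[1],q[2]])
def cen(f,fn,box):
    im=load(f)['img'].astype(int);u0,v0,u1,v1=box;k=fn(im[v0:v1,u0:u1]);y,x=np.nonzero(k);return len(x),round(x.mean()+u0,2),round(y.mean()+v0,2)
red=lambda i:(i[...,0]>140)&(i[...,1]<70)&(i[...,2]<80)
for a in('scene0','scene_h','scene_e'): print(a,cen(a,red,(215,180,245,215)))
for a in('side0','side_h','side_e'): print(a,cen(a,red,(385,170,405,195)))
# other bystanders: difference before/after around plug and whistle
for a,b,n,bx in(('scene0','scene_e','whistle',(340,205,375,250)),('scene0','scene_e','plug',(432,284,456,312)),('side0','side_e','whistle',(275,245,340,285)),('side0','side_e','plug',(150,270,172,300))):
    u0,v0,u1,v1=bx;d=np.abs(load(a)['img'][v0:v1,u0:u1].astype(int)-load(b)['img'][v0:v1,u0:u1]);print(n,d.mean().round(2),(d.max(2)>50).sum())
# cassette block width in wrist picture -> height of top: orange pixels
i=w['img'].astype(int);k=(i[...,0]>170)&(i[...,0]-i[...,2]>60)&(i[...,1]<190)
for z in(.058,.064,.068): print(z,[np.round(proj(w,X((sx*.028,sy*.010,z))),1).tolist() for sx in(-1,1) for sy in(-1,1)])
c=proj(w,X((0,0,.064)));u,v=int(c[0]),int(c[1])
for r in range(v-22,v+23,4): 
    xs=np.nonzero(k[r,u-60:u+60])[0]; print(r,(xs.min()+u-60,xs.max()+u-60,len(xs)) if len(xs) else None)
E
```

```text
[ 0.49359061 -0.29148626  0.21609151] [-0.13434365  0.04706492 -0.16380108] 0.8516026092248059
scene0 (17, np.float64(234.71), np.float64(194.35))
scene_h (35, np.float64(234.57), np.float64(195.71))
scene_e (33, np.float64(234.58), np.float64(195.88))
side0 (9, np.float64(397.89), np.float64(183.0))
side_h (52, np.float64(394.77), np.float64(181.27))
side_e (52, np.float64(394.77), np.float64(181.27))
whistle 10.36 146
plug 16.95 0
whistle 17.58 47
plug 7.06 0
0.058 [[296.6, 164.9], [296.1, 145.5], [350.4, 164.7], [350.9, 145.4]]
0.064 [[296.1, 165.9], [295.6, 146.2], [351.0, 165.8], [351.5, 146.1]]
0.068 [[295.8, 166.6], [295.3, 146.7], [351.4, 166.5], [351.9, 146.5]]
134 (np.int64(307), np.int64(334), 5)
138 None
142 (np.int64(297), np.int64(297), 1)
146 (np.int64(295), np.int64(348), 54)
150 (np.int64(294), np.int64(349), 56)
154 (np.int64(294), np.int64(349), 14)
158 (np.int64(294), np.int64(349), 14)
162 (np.int64(294), np.int64(349), 56)
166 (np.int64(295), np.int64(348), 54)
170 None
174 None
178 None
```

```bash
python3 -c "
from h import *
print(bot.finish_job())"
```

```text
the job is handed in; nothing more can be done
None
```

I handed the job in at about 22.7 s. The cover is aside at about 1.68 rad, and the cassette is latched in the slot: it held against a 5 N tug, and the latch still looked home after release. I never moved near the whistle or plug, but their before-and-after image check was inconclusive, probably because of shadows.

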